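# Clear the bottle and press the gauge's protective cap home

## Robot

A 7-joint arm with a two-finger parallel gripper is mounted at the origin on a cart in front of the work surface, level with it; the furniture and walls round the work are solid. World frame = base frame: x ahead of the robot, y to its left, z up, the work surface at z = 0. Lengths are in m, angles in rad, forces in N, time in s.
With the tool pointing down it reaches from about 0.425 to 0.925 m from the base axis. Payload 6.8 kg.
Tool frame: the origin (TCP) lies midway between the tips of the shut fingers; the grasp point (between the pads) lies grip_point_offset behind it (grip_point_offset is the distance from the TCP to the grasp point, in m); z points along the fingers, y is the direction in which the jaws open and shut (so a half turn about z gives the same grasp; the last joint's range is limited). The gripper opens to 88 mm and grips with 3 to 60 N. Pads are 20 mm wide; open, the fingers measure 115 mm over their backs; the gripper's body (75 mm by 178 mm) begins 61 mm behind the grasp point.
Start: joints at [-1.353, 0.477, 0.022, 1.555, -0.011, 1.109, -0.083], TCP at [0.216, 0.64, 0.198] pointing down, gripper open.
Joint ranges: [-2.96, 2.96], [-0.34, 2.1], [-1.41, 1.46], [0.24, 2.44], [-1.37, 4.51], [0.17, 1.92], [-2.96, 2.96]. Speed limits (rad/s): [2.39, 2.39, 3.14, 3.14, 3.14, 3.14, 3.14].

## Interface

Orientations are given as a unit quaternion [w, x, y, z].
In Python, from plant import * gives the robot as it stands.
- The arm moves only by the shell command python3 -m jog 'ROWS' [OPENING] [FORCE]. ROWS is JSON, a list of rows, each an object of numbers: "tx", "ty", "tz": the shift along the tool's x, y, z in m; "wx", "wy", "wz": the turn, a rotation vector about the tool's x, y, z in degrees. A call has 1 to 20 rows; each row is the pose to reach, as a shift and turn from the pose commanded when the call began, along the tool's axes at that moment; what a row does not reach only later rows make up. A row lasts 1/12 s, in which the tool goes at most 41.7 mm and 7.16 degrees, less where a joint would pass 70% of its speed; a pose out of reach is approached as far as the arm can. A call with a gripper value outside its range is refused whole. OPENING is the opening, from 0 (shut) to 1 (fully open), set as the call begins (- or left out, the last holds). The fingers move at their own pace and stop on an object; FORCE is the grip in N (left out, the last holds). Time passes only in rows, so rows that repeat a pose let the fingers close. It gives the time, the measured TCP pose, the force and the opening at its end, in the units of the state.
- get_state(): the state, without advancing time (a new reading comes with each control period).
- capture(name): name is "side" or "top" or "wrist"; returns a dict with "img" (400x640x3 uint8, red, green, blue), "range_z" (400x640 float32, m along the optical axis (not along the pixel's ray), 0 where there is no reading), "mtx" (3x3 intrinsics, pixels), "k1" (the pictures are not rectified: a ray, as slopes to the right and down, at radius r is drawn at 1 + k1 r^2 times it, then the intrinsics apply), "R" (3x3) and "t" (3): a world point X has camera coordinates R X + t; the wrist camera has in their place "T_tool_cam" (4x4, takes a point from camera to tool coordinates, whose origin is the TCP and whose axes are the flange's). Camera axes: x right, y down, z forward; pixel columns grow to the right and rows downward; lengths in m; the calibration is good to about 2 mm. A picture is of the moment at which its call begins: read the wrist's pose just before it.
- job_done(): hands the job in, once; it reports no verdict.
The state is a dict: "time": time; "qpos": joint angles; "dq": joint speeds; "joint_efforts": joint torques, N m; "position": TCP position; "eef_rot": TCP orientation; "ft_force": force on the tool from outside, world axes, zero at the start; "wrist_torque": the same for the moment, N m; "finger_gap": finger opening in m.
Only numpy, scipy, OpenCV 4.12 (cv2) and the standard library are available. Lean on these libraries where they do the work, as an engineer would, in place of code of your own. Each camera call takes 0.05 s, during which the arm holds its last target.

## Task

The protective cap of the plug gauge has been left drawn back on its stand, and a small bottle stands in its way. Take the bottle off the stand and set it upright on the bare table top, then push the cap fully home over the gauge's nose until it clicks against the collar. Do not tip the bottle over, and leave the timer, the tape roll and the weight where they are.

Things in the scene. Friction and masses are not known exactly. Their poses are not given: they have to be found in the camera images.
- gauge_stand: Fixed grey plate 90 x 290 x 10 mm (x, y, z) carrying a plug gauge along its own y, axis 48 mm above the table. Origin: centre of underside. Dark handle 31 mm dia in two cradles (top z 53) at y -130 to -52 mm; collar 44 mm dia, y -52 to -42; nose 24 mm dia, y -42 to -12. Two guide rails at x = -37 and +37 mm, top z 18, on the +y half; rail end stops at y 138 to 144, top z 26.
- end_cap (a joint): How far (m) the cap is drawn back along the stand's +y: 0 = fully home, rim at the collar; most 0.112. It slides easily, but over the last 13 mm it must be forced past a spring ball on top of the nose (6 to 8 N); past the middle the ball snaps it home, short of that it stays open.
- cap_grip (a point): Point on the cap's axis, 48 mm above the table, 32 mm from its open rim (-y end), 28 mm from its closed outer end (+y). The cap is a grey ribbed cylinder, 48 mm dia, 60 mm long along the stand's y (top 72 mm above the table), on a carriage plate 82 mm wide (x), 48 mm long, upper face 24 mm above the table. Grip it across x from above or push its outer end.
- cap_end (a point): Centre of the closed outer end face of the cap (48 mm diameter), 48 mm above the table.
- nose_tip (a point): Centre of the free end face of the gauge's nose, 48 mm above the table.
- bottle: Small closed white plastic bottle with a screw cap, 44 mm diameter, 66 mm tall. Origin: centre of its underside; z up along it. It starts upright on the stand's plate between nose and cap.
- timer: Bystander: white timer with buttons, 62 x 68 x 22 mm, lying behind the handle end of the stand. Origin: centre of the underside.
- tape_roll: Bystander: roll of tape lying flat, 98 mm diameter, 18 mm high, behind the cap end of the stand. Origin: centre of the underside.
- weight: Bystander: steel calibration weight with a knob, 33 mm diameter, 48 mm high, standing beyond the cap end of the stand. Origin: centre of the underside.
Mind the look-alikes: they are no part of the job. There is more than one size of the bottle; the job needs the smallest.

How it is judged:
On the way, in this order (a step that is already met when the one before it is completed fails the run):
1. the bottle stands upright on the bare table top, off the stand (height (world z) of bottle below 0.005 m and angle between bottle's own z axis and vertical below 0.15 rad and contact force between bottle and gauge_stand below 0.1 N and contact force between bottle and the fingers below 0.1 N), for 0.2 s.
2. the cap is pressed home past its spring ball (value of joint end_cap below 0.003 m), for 0.2 s.
At the end, for the whole second after the job is handed in: The cap is within 3 mm of fully home; the bottle stands upright (within 0.15 rad) and at rest on the table top itself (underside within 5 mm of it), not touching the stand (value of joint end_cap below 0.003 m and height (world z) of bottle between -0.005 and 0.005 m and angle between bottle's own z axis and vertical below 0.15 rad and linear speed of bottle below 0.02 m/s and contact force between bottle and gauge_stand below 0.1 N).
It fails at once if the bottle is tipped over (more than 0.7 rad) (angle between bottle's own z axis and vertical above 0.7 rad).
It fails at once if the timer, the tape roll or the weight is moved by more than 30 mm (distance of any of timer, tape_roll, weight from where it was at the start of the episode above 0.03 m).
It also fails if it takes over 48 s, if anything falls off the work surface, if the arm or the gripper's body presses on something with over 40 N, if the wrist force passes 120 N, or if a joint passes its speed limit or range.

## Working session

There is one attempt and no reset: what is moved stays moved. The work goes in short steps, Python scripts to look and compute and a shell command to move; the robot and the scene stay as the last step left them, time stands still between calls to the robot, and variables do not carry over. Pictures are saved under pics/ and viewed, and the job is handed in when it is done.

```bash
ls; mkdir -p pics; python3 - <<'E'
from plant import *
import cv2
s=get_state();print({k:s[k] for k in s})
for n in ["side","top","wrist"]:
    c=capture(n); cv2.imwrite(f"pics/{n}0.png",c["img"][:,:,::-1]); print(n,c["mtx"].tolist(),c["k1"],c.get("R"),c.get("t"),c.get("T_tool_cam"))
E
```

```text
pics
{'time': 0.0, 'qpos': array([-1.35310711,  0.47780492,  0.02232109,  1.55647291, -0.01150705,
        1.10927327, -0.08307318]), 'dq': array([-0.00056977, -0.00066725,  0.00142394,  0.00151547,  0.00072973,
       -0.00080775, -0.00034329]), 'joint_efforts': array([ 5.13432060e-04, -5.82842195e+01,  1.53516322e+00, -2.72604078e+01,
       -5.42329880e-02,  1.69981801e-02,  1.45663671e-04]), 'position': array([0.21583338, 0.63886956, 0.19726911]), 'eef_rot': array([-8.81126077e-05,  1.62144696e-01,  9.86766568e-01, -9.11078250e-04]), 'ft_force': array([-0.65404603,  0.28122999, -0.21557311]), 'wrist_torque': array([-0.05838267, -0.04016741, -0.02245125]), 'finger_gap': 0.08767857186244643}
side [[513.0161259371552, 0.0, 319.2909216305292], [0.0, 513.0161259371552, 194.45373088676837], [0.0, 0.0, 1.0]] -0.15582175727717082 [[-0.95300479  0.30240538  0.01824459]
 [ 0.22617305  0.75024721 -0.62126876]
 [-0.20156297 -0.58794567 -0.78338513]] [ 0.55220203 -0.12663881  1.42837344] None
top [[449.4400851160111, 0.0, 320.66927469932864], [0.0, 449.4400851160111, 197.21737914336407], [0.0, 0.0, 1.0]] -0.10039623213715033 [[ 0.00895827 -0.99988743 -0.01203682]
 [-0.99614166 -0.0078725  -0.08740606]
 [ 0.08730146  0.01277339 -0.99610004]] [0.06421269 0.59484561 1.03153274] None
wrist [[322.290519389654, 0.0, 322.9695478643306], [0.0, 322.290519389654, 198.9538427223238], [0.0, 0.0, 1.0]] -0.0047695885434428245 None None [[-6.71505727e-04 -9.58434828e-01 -2.85310758e-01  7.82850244e-02]
 [ 9.99999771e-01 -6.67913579e-04 -1.09893989e-04  3.45438173e-04]
 [-8.52367031e-05 -2.85310767e-01  9.58435057e-01 -1.86604759e-01]
 [ 0.00000000e+00  0.00000000e+00  0.00000000e+00  1.00000000e+00]]
```

View pics/top0.png

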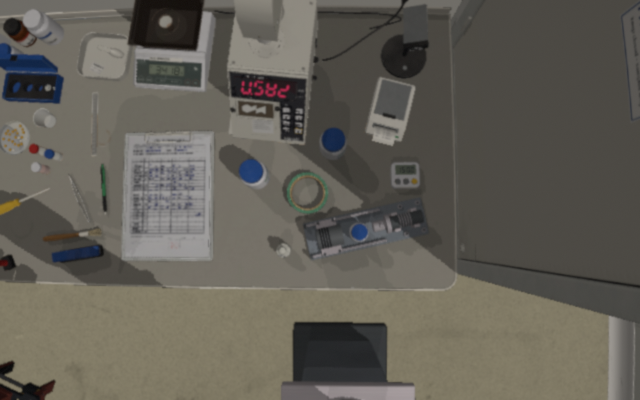

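View pics/side0.png

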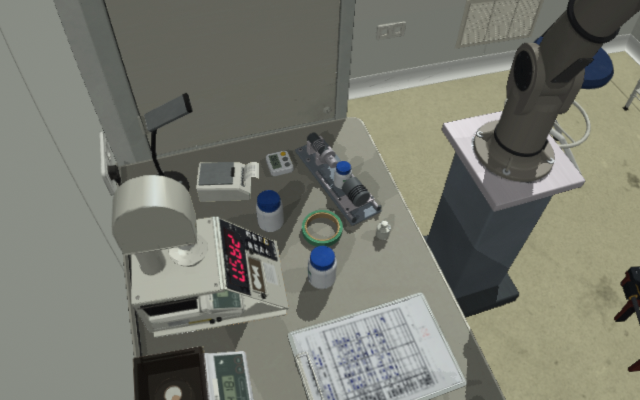

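View pics/wrist0.png

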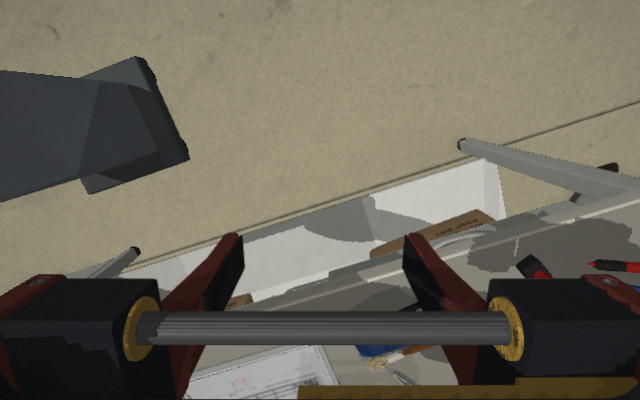

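The top view shows the stand from (305,235) to (425,215), with a blue-capped bottle on it at (359,232). Blue-capped candidates are (252,172), (333,140) and (359,232). Only the last stands on the stand's plate, and it looks the smallest. I'll confirm that in an enlarged crop and measure it.

```bash
cat > h.py <<'E'
import numpy as np, cv2
from plant import *
def und(c,uv):
    k=c["k1"];M=c["mtx"]
    return cv2.undistortPoints(np.array(uv,float).reshape(-1,1,2),M,np.array([k,0,0,0.])).reshape(-1,2)
def pose(c,st=None):
    if c.get("R") is not None: 
        R=np.array(c["R"]);t=np.array(c["t"]); return R.T,-R.T@t
    w,x,y,z=st["eef_rot"]
    from scipy.spatial.transform import Rotation as Ro
    A=Ro.from_quat([x,y,z,w]).as_matrix(); T=np.array(c["T_tool_cam"])
    return A@T[:3,:3], A@T[:3,3]+st["position"]
def plane(c,uv,z,st=None):
    R,o=pose(c,st); n=und(c,uv); d=np.c_[n,np.ones(len(n))]@R.T
    return o+d*((z-o[2])/d[:,2])[:,None]
def cloud(c,st=None):
    R,o=pose(c,st); H,W=c["range_z"].shape
    v,u=np.mgrid[:H,:W]; n=und(c,np.c_[u.ravel(),v.ravel()]); 
    P=(np.c_[n,np.ones(len(n))]*c["range_z"].reshape(-1,1))@R.T+o
    P[c["range_z"].ravel()==0]=np.nan
    return P.reshape(H,W,3)
E
python3 - <<'E'
from h import *
for n,(x0,y0,x1,y1),bl in [("top",(230,115,440,270),None),("side",(240,110,410,300),None)]:
    c=capture(n); im=c["img"]
    cv2.imwrite(f"pics/{n}1.png",cv2.resize(im[y0:y1,x0:x1,::-1],None,fx=3.5 if n=="top" else 3,fy=3.5 if n=="top" else 3,interpolation=cv2.INTER_CUBIC))
    P=cloud(c)
    hsv=cv2.cvtColor(im,cv2.COLOR_RGB2HSV)
    m=cv2.inRange(hsv,(105,120,60),(125,255,255)); m[:y0]=0;m[y1:]=0;m[:,:x0]=0;m[:,x1:]=0
    k,l,s,ce=cv2.connectedComponentsWithStats(m)
    for i in range(1,k):
        if s[i,4]>30:
            q=P[l==i]; print(n,s[i],ce[i].round(1),np.nanmedian(q,0).round(3),np.nanpercentile(q[:,2],90).round(3))
E
```

```text
top [322 128  23  23 405] [333.2 139. ] [0.719 0.042 0.094] 0.097
top [239 159  23  23 410] [250.5 170.5] [0.646 0.225 0.095] 0.097
top [352 224  15  16 180] [359.1 231.6] [ 0.513 -0.018  0.075] 0.078
side [336 161  15  14 162] [342.9 167.4] [ 0.514 -0.014  0.074] 0.078
side [257 190  23  22 389] [267.8 200.5] [0.721 0.047 0.093] 0.096
side [310 246  25  25 482] [321.9 257.5] [0.648 0.229 0.093] 0.095
```

View pics/top1.png

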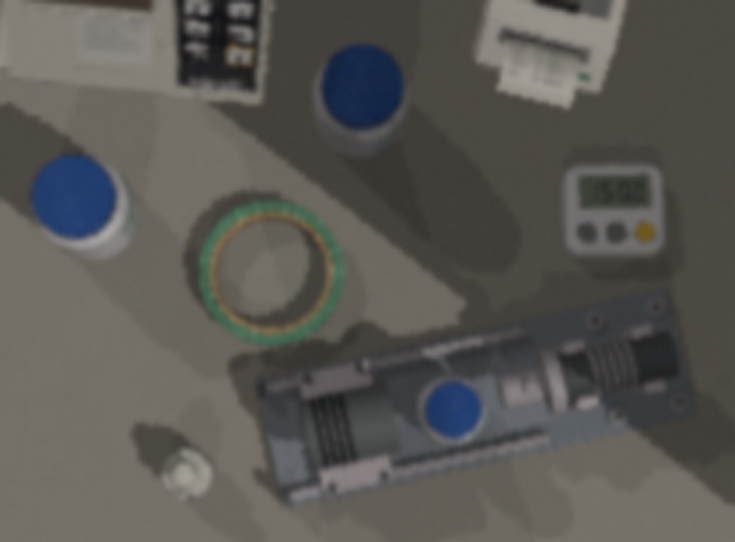

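View pics/side1.png

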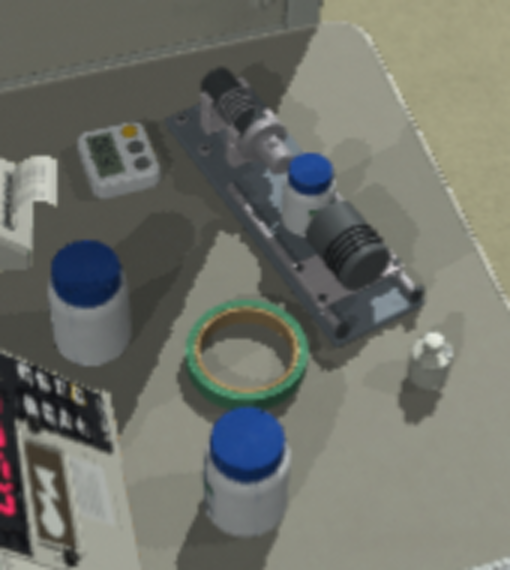

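The crop shows the small bottle upright between nose and cap, at about (452,410) in the top crop. Its top measures 76–78 mm, which matches 10 + 66 mm. The other two bottles are about 95 mm tall and stand on the table. Next I'll find the stand pose and the free space.

```bash
python3 - <<'E'
from h import *
import plant
print([ (k,getattr(plant,k)) for k in dir(plant) if 'grip' in k.lower()])
print(get_state().get('grip_point_offset'))
for n in ("top","side"):
    c=capture(n);P=cloud(c).reshape(-1,3)
    # table check
    q=P[(abs(P[:,0]-.55)<.02)&(abs(P[:,1]-.27)<.02)]; print(n,"table z",np.nanmedian(q,0))
    sel=(P[:,0]>.40)&(P[:,0]<.60)&(P[:,1]>-.2)&(P[:,1]<.16)
    Q=P[sel]; pl=Q[(Q[:,2]>.006)&(Q[:,2]<.13)]
    # raster & connected comp
    g=np.zeros((400,400),np.uint8); ij=((pl[:,:2]-[.38,-.2])*1000).astype(int); g[ij[:,0].clip(0,399),ij[:,1].clip(0,399)]=255
    g=cv2.morphologyEx(g,cv2.MORPH_CLOSE,np.ones((7,7)))
    k,l,s,ce=cv2.connectedComponentsWithStats(g)
    for i in range(1,k):
        if s[i,4]>300:
            yx=np.argwhere(l==i); r=cv2.minAreaRect(yx.astype(np.float32)); 
            print(n,"comp",s[i,4],"ctr",np.array(r[0])/1000+[.38,-.2],r[1],r[2])
    cv2.imwrite(f"pics/g_{n}.png",g)
    # ridges: high points
    hi=Q[(Q[:,2]>.056)&(Q[:,2]<.09)]
    for a in np.arange(-.14,.16,.015):
        w=hi[abs(hi[:,1]-a)<.0075]
        if len(w)>3: print(n,round(a,3),len(w),"zmax",np.percentile(w[:,2],95).round(3),"x",np.median(w[w[:,2]>np.percentile(w[:,2],70),0]).round(4))
E
```

```text
[('grip_point_offset', 0.0187)]
None
top table z [ 5.49488577e-01  2.69776266e-01 -2.99811026e-04]
top comp 24750 ctr [ 0.52258437 -0.03918584] (92.3641586303711, 291.5281066894531) 13.109208106994629
top comp 493 ctr [0.4684825  0.14628018] (30.44060516357422, 24.327533721923828) 3.5763344764709473
top comp 1175 ctr [0.57773503 0.10174127] (95.01707458496094, 41.6161003112793) 89.31793975830078
top -0.14 68 zmax 0.065 x 0.5432
top -0.125 78 zmax 0.065 x 0.5407
top -0.11 72 zmax 0.065 x 0.5384
top -0.095 82 zmax 0.068 x 0.5313
top -0.08 87 zmax 0.071 x 0.5336
top -0.065 46 zmax 0.063 x 0.5291
top -0.05 24 zmax 0.061 x 0.5267
top -0.035 55 zmax 0.077 x 0.5107
top -0.02 126 zmax 0.078 x 0.515
top -0.005 106 zmax 0.078 x 0.5127
top 0.01 5 zmax 0.061 x 0.4992
top 0.025 111 zmax 0.073 x 0.5058
top 0.04 142 zmax 0.074 x 0.5035
top 0.055 121 zmax 0.074 x 0.4999
top 0.07 133 zmax 0.073 x 0.4987
top 0.085 15 zmax 0.072 x 0.5031
side table z [ 0.55010963  0.27092771 -0.0007171 ]
side comp 16546 ctr [ 0.52838797 -0.03698817] (90.03870391845703, 296.1193542480469) 15.780752182006836
side comp 308 ctr [0.4675 0.1505] (35.0, 17.0) -0.0
side comp 1345 ctr [0.578 0.102] (98.0, 42.0) 90.0
side -0.14 44 zmax 0.065 x 0.5467
side -0.125 38 zmax 0.064 x 0.5429
side -0.11 41 zmax 0.064 x 0.5406
side -0.095 35 zmax 0.067 x 0.531
side -0.08 72 zmax 0.07 x 0.5339
side -0.065 26 zmax 0.063 x 0.5284
side -0.05 13 zmax 0.062 x 0.5246
side -0.035 25 zmax 0.077 x 0.512
side -0.02 83 zmax 0.078 x 0.5135
side -0.005 117 zmax 0.077 x 0.5115
side 0.01 10 zmax 0.069 x 0.5017
side 0.025 68 zmax 0.072 x 0.5096
side 0.04 92 zmax 0.073 x 0.5059
side 0.055 86 zmax 0.073 x 0.5009
side 0.07 114 zmax 0.073 x 0.4956
side 0.085 26 zmax 0.072 x 0.5015
```

```bash
cat > d.py <<'E'
import sys
from h import *
from scipy.spatial.transform import Rotation as Ro
def delta(p,jaw_deg):
    s=get_state();w,x,y,z=s["eef_rot"];A=Ro.from_quat([x,y,z,w]).as_matrix()
    t=A.T@(np.array(p)-s["position"])
    a=np.radians(jaw_deg);best=None
    for b in (a,a+np.pi):
        ty=np.array([np.cos(b),np.sin(b),0]);tz=np.array([0,0,-1.]);tx=np.cross(ty,tz)
        B=np.c_[tx,ty,tz]; r=np.degrees(Ro.from_matrix(A.T@B).as_rotvec())
        if best is None or np.linalg.norm(r)<np.linalg.norm(best): best=r
    print("t",s["time"],"pos",s["position"].round(4),"gap",round(s["finger_gap"],4),"F",s["ft_force"].round(1),"tool shift",t.round(4),"turn",best.round(2))
if __name__=="__main__": delta([float(v) for v in sys.argv[1:4]],float(sys.argv[4]))
E
python3 d.py 0.513 -0.017 0.17 12.6
python3 - <<'E'
from h import *
# bottle centre from blue cap pixels, plane at z=.076, both cams
for n,b in (("top",(340,215,380,250)),("side",(325,150,360,185))):
    c=capture(n); m=cv2.inRange(cv2.cvtColor(c["img"],cv2.COLOR_RGB2HSV),(105,120,60),(125,255,255))
    P=cloud(c); ok=np.zeros_like(m);ok[b[1]:b[3],b[0]:b[2]]=1
    sel=(m>0)&(ok>0)&(P[:,:,2]>.073); q=P[sel]; print(n,len(q),np.nanmean(q,0),q.min(0),q.max(0))
    v,u=np.nonzero(sel); print(plane(c,[[u.mean(),v.mean()]],.076), plane(c,[[u.min(),v.mean()],[u.max(),v.mean()],[u.mean(),v.min()],[u.mean(),v.max()]],.076).round(4).tolist())
E
```

```text
t 0.35 pos [0.216  0.6394 0.198 ] gap 0.0877 F [-0.8  1.   0.3] tool shift [-0.4915 -0.5268  0.0282] turn [-2.000e-02  1.000e-02  5.874e+01]
top 165 [ 0.51407045 -0.01792081  0.07595737] [ 0.49722271 -0.03333856  0.07308164] [ 0.53056618 -0.00172033  0.08131579]
[[ 0.51406652 -0.01791655  0.076     ]] [[0.5139, -0.0019, 0.076], [0.5142, -0.0332, 0.076], [0.5306, -0.0179, 0.076], [0.4972, -0.018, 0.076]]
side 105 [ 0.51324705 -0.01625229  0.07536708] [ 0.49589221 -0.03565603  0.07301996] [0.52979708 0.00267534 0.07961558]
[[ 0.51347803 -0.01569262  0.076     ]] [[0.5307, -0.0208, 0.076], [0.4973, -0.0109, 0.076], [0.5074, -0.0331, 0.076], [0.5184, -0.0017, 0.076]]
```

```bash
python3 -m jog '[{"tx":-0.1,"ty":-0.1,"wz":15},{"tx":-0.1,"ty":-0.1,"wz":15},{"tx":-0.1,"ty":-0.1,"wz":15},{"tx":-0.2,"ty":-0.21,"wz":35},{"tx":-0.2,"ty":-0.21,"wz":35},{"tx":-0.2,"ty":-0.21,"wz":35},{"tx":-0.3,"ty":-0.32,"wz":50},{"tx":-0.3,"ty":-0.32,"wz":50},{"tx":-0.3,"ty":-0.32,"wz":50},{"tx":-0.3,"ty":-0.32,"wz":50},{"tx":-0.4,"ty":-0.42,"wz":58.7},{"tx":-0.4,"ty":-0.42,"wz":58.7},{"tx":-0.4,"ty":-0.42,"wz":58.7},{"tx":-0.49,"ty":-0.527,"tz":0.028,"wz":58.7},{"tx":-0.49,"ty":-0.527,"tz":0.028,"wz":58.7},{"tx":-0.49,"ty":-0.527,"tz":0.028,"wz":58.7},{"tx":-0.49,"ty":-0.527,"tz":0.028,"wz":58.7},{"tx":-0.49,"ty":-0.527,"tz":0.028,"wz":58.7},{"tx":-0.49,"ty":-0.527,"tz":0.028,"wz":58.7},{"tx":-0.49,"ty":-0.527,"tz":0.028,"wz":58.7}]' 1
python3 d.py 0.5138 -0.017 0.027 12.6
python3 - <<'E'
from h import *
s=get_state();c=capture("wrist"); cv2.imwrite("pics/wrist1.png",c["img"][:,:,::-1])
m=cv2.inRange(cv2.cvtColor(c["img"],cv2.COLOR_RGB2HSV),(105,120,40),(125,255,255))
P=cloud(c,s)
k,l,st,ce=cv2.connectedComponentsWithStats(m)
for i in range(1,k):
    if st[i,4]>80: print(st[i],ce[i],np.nanmedian(P[l==i],0), plane(c,[ce[i]],.076,s))
E
```

```text
t 0.45 pos [0.216  0.6394 0.1982] gap 0.088 F [0.1 0.  0.4] tool shift [-0.4922 -0.5266  0.1713] turn [-1.000e-02  1.000e-02  5.873e+01]
[356 345  50  11 347] [375.38904899 348.9221902 ] [0.45925678 0.62811793 0.03408299] [[0.42077666 0.63473488 0.076     ]]schema error: expected keys tx, ty, tz, wx, wy, wz
```

View pics/wrist1.png

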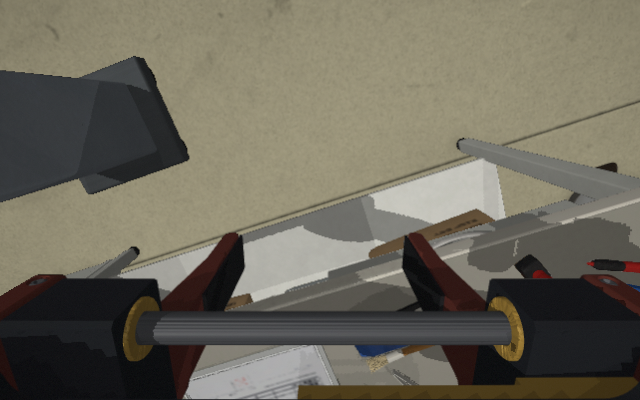

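The call was refused because every row needs all six keys, so nothing moved and the wrist view is unchanged. I'll send it again with full rows.

```bash
python3 -m jog '[{"tx":-0.1,"ty":-0.1,"tz":0,"wx":0,"wy":0,"wz":15},{"tx":-0.1,"ty":-0.1,"tz":0,"wx":0,"wy":0,"wz":15},{"tx":-0.1,"ty":-0.1,"tz":0,"wx":0,"wy":0,"wz":15},{"tx":-0.2,"ty":-0.21,"tz":0,"wx":0,"wy":0,"wz":35},{"tx":-0.2,"ty":-0.21,"tz":0,"wx":0,"wy":0,"wz":35},{"tx":-0.2,"ty":-0.21,"tz":0,"wx":0,"wy":0,"wz":35},{"tx":-0.3,"ty":-0.32,"tz":0,"wx":0,"wy":0,"wz":50},{"tx":-0.3,"ty":-0.32,"tz":0,"wx":0,"wy":0,"wz":50},{"tx":-0.3,"ty":-0.32,"tz":0,"wx":0,"wy":0,"wz":50},{"tx":-0.3,"ty":-0.32,"tz":0,"wx":0,"wy":0,"wz":50},{"tx":-0.4,"ty":-0.42,"tz":0,"wx":0,"wy":0,"wz":58.7},{"tx":-0.4,"ty":-0.42,"tz":0,"wx":0,"wy":0,"wz":58.7},{"tx":-0.4,"ty":-0.42,"tz":0,"wx":0,"wy":0,"wz":58.7},{"tx":-0.49,"ty":-0.527,"tz":0.028,"wx":0,"wy":0,"wz":58.7},{"tx":-0.49,"ty":-0.527,"tz":0.028,"wx":0,"wy":0,"wz":58.7},{"tx":-0.49,"ty":-0.527,"tz":0.028,"wx":0,"wy":0,"wz":58.7},{"tx":-0.49,"ty":-0.527,"tz":0.028,"wx":0,"wy":0,"wz":58.7},{"tx":-0.49,"ty":-0.527,"tz":0.028,"wx":0,"wy":0,"wz":58.7},{"tx":-0.49,"ty":-0.527,"tz":0.028,"wx":0,"wy":0,"wz":58.7},{"tx":-0.49,"ty":-0.527,"tz":0.028,"wx":0,"wy":0,"wz":58.7}]' 1
python3 d.py 0.5138 -0.017 0.027 12.6
python3 - <<'E'
from h import *
s=get_state();c=capture("wrist"); cv2.imwrite("pics/wrist2.png",c["img"][:,:,::-1])
m=cv2.inRange(cv2.cvtColor(c["img"],cv2.COLOR_RGB2HSV),(105,120,40),(125,255,255))
P=cloud(c,s)
k,l,st,ce=cv2.connectedComponentsWithStats(m)
for i in range(1,k):
    if st[i,4]>80: print(st[i],ce[i],np.nanmedian(P[l==i],0), plane(c,[ce[i]],.076,s))
E
```

```text
time: 2.17
position: [0.5115, -0.0171, 0.1702]
eef_rot: [-0.0, 0.626, 0.78, -0.0]
ft_force: [0.1, 0.3, -0.2]
finger_gap: 0.088
t 2.1667 pos [ 0.5115 -0.0171  0.1702] gap 0.088 F [ 0.1  0.3 -0.2] tool shift [-0.0005  0.0023  0.1432] turn [-0.02 -0.   -0.09]
[ 534  152   76   64 3747] [571.85641847 183.17987724] [0.71291599 0.04202782 0.0944605 ] [[0.72792725 0.04092396 0.076     ]]
[ 305  174   40   41 1273] [324.4752553  194.42262372] [ 0.51323834 -0.01747094  0.07562278] [[ 0.51317296 -0.01733709  0.076     ]]
```

View pics/wrist2.png

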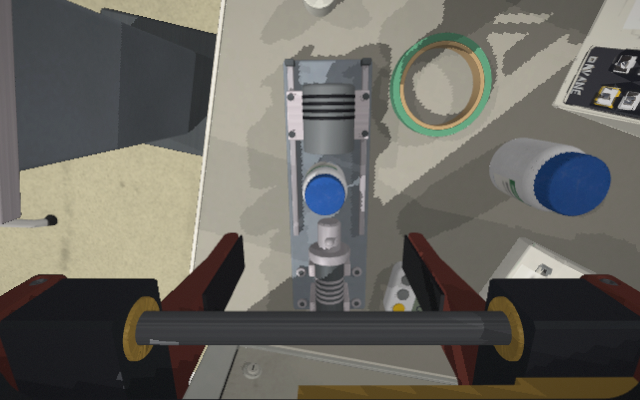

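The wrist view shows the stand square to the jaws. The blue bottle top is at (324,194), which gives world (0.513, −0.017), in agreement with the fixed cameras. I'll descend and grip.

```bash
python3 -m jog '[{"tx":0,"ty":0.002,"tz":0.03,"wx":0,"wy":0,"wz":0},{"tx":0,"ty":0.002,"tz":0.06,"wx":0,"wy":0,"wz":0},{"tx":0,"ty":0.002,"tz":0.09,"wx":0,"wy":0,"wz":0},{"tx":0,"ty":0.002,"tz":0.11,"wx":0,"wy":0,"wz":0},{"tx":0,"ty":0.002,"tz":0.125,"wx":0,"wy":0,"wz":0},{"tx":0,"ty":0.002,"tz":0.135,"wx":0,"wy":0,"wz":0},{"tx":0,"ty":0.002,"tz":0.142,"wx":0,"wy":0,"wz":0},{"tx":0,"ty":0.002,"tz":0.142,"wx":0,"wy":0,"wz":0},{"tx":0,"ty":0.002,"tz":0.142,"wx":0,"wy":0,"wz":0}]' 1 20
python3 -m jog '[{"tx":0,"ty":0,"tz":0,"wx":0,"wy":0,"wz":0},{"tx":0,"ty":0,"tz":0,"wx":0,"wy":0,"wz":0},{"tx":0,"ty":0,"tz":0,"wx":0,"wy":0,"wz":0},{"tx":0,"ty":0,"tz":0,"wx":0,"wy":0,"wz":0},{"tx":0,"ty":0,"tz":0,"wx":0,"wy":0,"wz":0},{"tx":0,"ty":0,"tz":0,"wx":0,"wy":0,"wz":0},{"tx":0,"ty":0,"tz":0,"wx":0,"wy":0,"wz":0},{"tx":0,"ty":0,"tz":0,"wx":0,"wy":0,"wz":0},{"tx":0,"ty":0,"tz":0,"wx":0,"wy":0,"wz":0},{"tx":0,"ty":0,"tz":0,"wx":0,"wy":0,"wz":0}]' 0.3 20
python3 - <<'E'
from h import *
# clearance: cloud points with z>4mm near candidate drop spots
c=capture("top");P=cloud(c).reshape(-1,3);P=P[P[:,2]>.006]
for x in (.46,.48,.50,.52,.54,.56):
    print(x,[(y,round(float(np.nanmin(np.hypot(P[:,0]-x,P[:,1]-y)))*1000)) for y in (.20,.22,.24,.26,.28)])
cv2.imwrite("pics/top2.png",cv2.resize(c["img"][100:290,200:440,::-1],None,fx=3,fy=3,interpolation=cv2.INTER_CUBIC))
E
```

```text
time: 2.97
position: [0.5139, -0.0155, 0.0287]
eef_rot: [0.0, 0.625, 0.781, 0.0]
ft_force: [-0.1, -0.2, 0.4]
finger_gap: 0.0877
time: 3.8
position: [0.5135, -0.0162, 0.0283]
eef_rot: [-0.0, 0.625, 0.781, -0.0]
ft_force: [0.8, -0.9, 0.9]
finger_gap: 0.0419
0.46 [(0.2, 29), (0.22, 31), (0.24, 27), (0.26, 32), (0.28, 37)]
0.48 [(0.2, 29), (0.22, 23), (0.24, 8), (0.26, 19), (0.28, 23)]
0.5 [(0.2, 23), (0.22, 14), (0.24, 13), (0.26, 22), (0.28, 22)]
0.52 [(0.2, 20), (0.22, 6), (0.24, 22), (0.26, 37), (0.28, 26)]
0.54 [(0.2, 32), (0.22, 26), (0.24, 34), (0.26, 42), (0.28, 22)]
0.56 [(0.2, 47), (0.22, 40), (0.24, 43), (0.26, 49), (0.28, 33)]
```

View pics/top2.png

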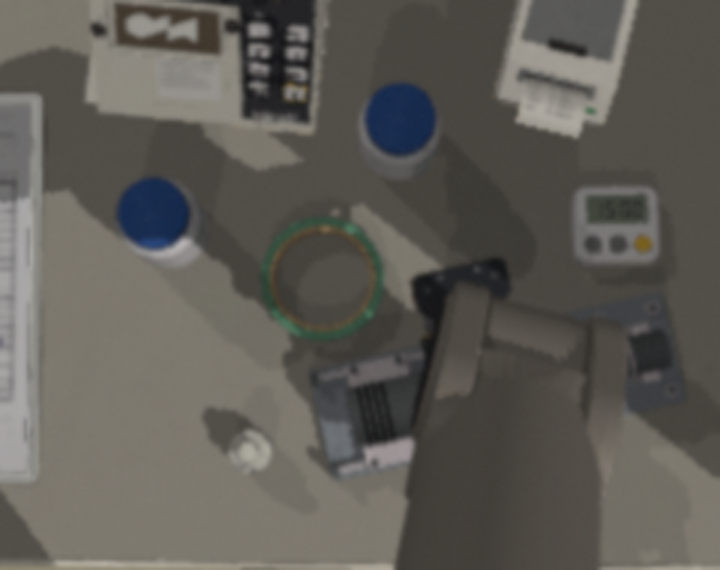

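```bash
python3 - <<'E'
from h import *
c=capture("top")
print("pad edge, weight, spot", plane(c,[[213,240],[283,251],[247,230]],0).round(3).tolist())
im=c["img"]; R,t=np.array(c["R"]),np.array(c["t"])
p=R@np.array([.50,.235,0])+t; n=p[:2]/p[2]; n=n*(1+c["k1"]*(n@n)); print("spot px",c["mtx"]@np.r_[n,1])
E
python3 d.py 0.50 0.235 0.12 12.6
```

```text
pad edge, weight, spot [[0.491, 0.329, 0.0], [0.467, 0.159, 0.0], [0.516, 0.246, 0.0]]
spot px [251.57441598 236.66135147   1.        ]
t 3.9 pos [ 0.5136 -0.0162  0.0283] gap 0.0418 F [-0.7 -0.2  0.9] tool shift [ 0.2481  0.0417 -0.0917] turn [ 0.   -0.    0.03]
```

```bash
python3 -m jog '[{"tx":0,"ty":0,"tz":-0.01,"wx":0,"wy":0,"wz":0},{"tx":0,"ty":0,"tz":-0.03,"wx":0,"wy":0,"wz":0},{"tx":0,"ty":0,"tz":-0.055,"wx":0,"wy":0,"wz":0},{"tx":0,"ty":0,"tz":-0.08,"wx":0,"wy":0,"wz":0},{"tx":0,"ty":0,"tz":-0.1,"wx":0,"wy":0,"wz":0},{"tx":0,"ty":0,"tz":-0.105,"wx":0,"wy":0,"wz":0},{"tx":0.02,"ty":0.004,"tz":-0.105,"wx":0,"wy":0,"wz":0},{"tx":0.05,"ty":0.009,"tz":-0.105,"wx":0,"wy":0,"wz":0},{"tx":0.08,"ty":0.014,"tz":-0.105,"wx":0,"wy":0,"wz":0},{"tx":0.11,"ty":0.019,"tz":-0.105,"wx":0,"wy":0,"wz":0},{"tx":0.14,"ty":0.024,"tz":-0.105,"wx":0,"wy":0,"wz":0},{"tx":0.17,"ty":0.029,"tz":-0.105,"wx":0,"wy":0,"wz":0},{"tx":0.2,"ty":0.034,"tz":-0.105,"wx":0,"wy":0,"wz":0},{"tx":0.23,"ty":0.039,"tz":-0.1,"wx":0,"wy":0,"wz":0},{"tx":0.25,"ty":0.043,"tz":-0.085,"wx":0,"wy":0,"wz":0},{"tx":0.258,"ty":0.044,"tz":-0.065,"wx":0,"wy":0,"wz":0},{"tx":0.258,"ty":0.044,"tz":-0.045,"wx":0,"wy":0,"wz":0},{"tx":0.258,"ty":0.044,"tz":-0.03,"wx":0,"wy":0,"wz":0},{"tx":0.258,"ty":0.044,"tz":-0.02,"wx":0,"wy":0,"wz":0},{"tx":0.258,"ty":0.044,"tz":-0.02,"wx":0,"wy":0,"wz":0}]' - 20
python3 - <<'E'
from h import *
c=capture("top");cv2.imwrite("pics/top3.png",cv2.resize(c["img"][100:290,160:400,::-1],None,fx=3,fy=3))
c=capture("side");cv2.imwrite("pics/side3.png",cv2.resize(c["img"][110:380,220:480,::-1],None,fx=2,fy=2))
E
```

```text
time: 5.57
position: [0.4983, 0.2442, 0.046]
eef_rot: [-0.001, 0.625, 0.781, -0.002]
ft_force: [0.2, -0.2, -0.8]
finger_gap: 0.0417
```

View pics/top3.png

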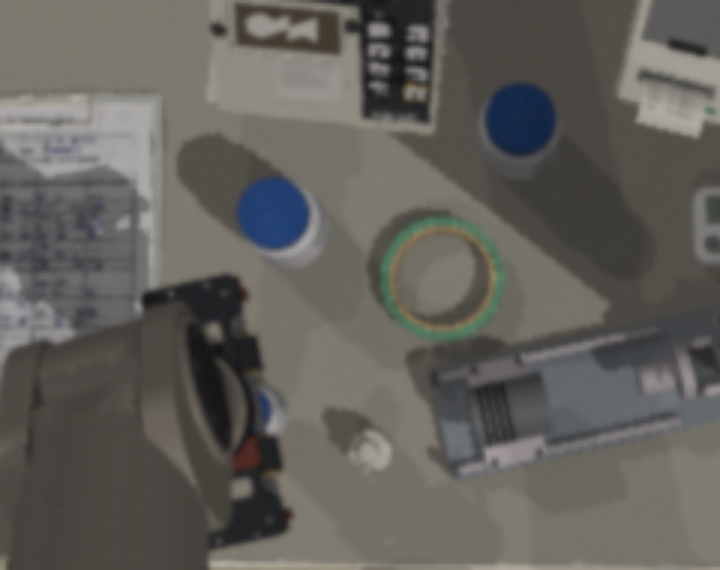

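View pics/side3.png

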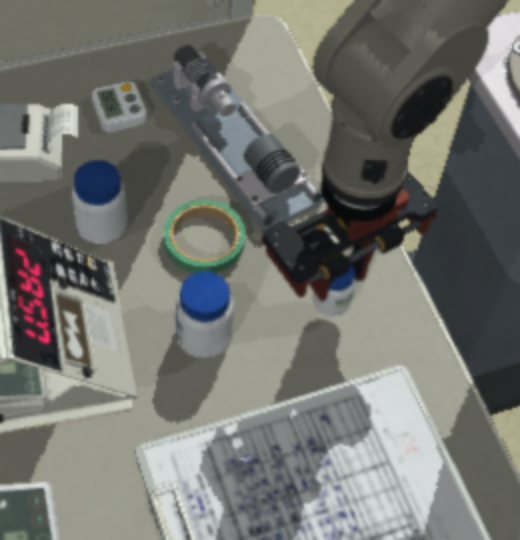

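The bottle is held upright over bare table, between the pad and the weight (visible at (270,405) in the top crop). I'll lower it in small steps.

```bash
python3 -m jog '[{"tx":0,"ty":0,"tz":0.01,"wx":0,"wy":0,"wz":0},{"tx":0,"ty":0,"tz":0.018,"wx":0,"wy":0,"wz":0},{"tx":0,"ty":0,"tz":0.023,"wx":0,"wy":0,"wz":0},{"tx":0,"ty":0,"tz":0.026,"wx":0,"wy":0,"wz":0},{"tx":0,"ty":0,"tz":0.026,"wx":0,"wy":0,"wz":0},{"tx":0,"ty":0,"tz":0.026,"wx":0,"wy":0,"wz":0}]' - 20
python3 -m jog '[{"tx":0,"ty":0,"tz":0.001,"wx":0,"wy":0,"wz":0},{"tx":0,"ty":0,"tz":0.002,"wx":0,"wy":0,"wz":0},{"tx":0,"ty":0,"tz":0.002,"wx":0,"wy":0,"wz":0},{"tx":0,"ty":0,"tz":0.002,"wx":0,"wy":0,"wz":0}]' - 20
```

```text
time: 6.17
position: [0.5001, 0.2451, 0.0222]
eef_rot: [-0.0, 0.625, 0.781, -0.0]
ft_force: [0.3, -0.0, 0.4]
finger_gap: 0.0417
time: 6.5
position: [0.5001, 0.2453, 0.0204]
eef_rot: [0.0, 0.625, 0.781, 0.0]
ft_force: [-0.8, 0.1, -0.4]
finger_gap: 0.0416
```

```bash
python3 -m jog '[{"tx":0,"ty":0,"tz":0.001,"wx":0,"wy":0,"wz":0},{"tx":0,"ty":0,"tz":0.001,"wx":0,"wy":0,"wz":0},{"tx":0,"ty":0,"tz":0.001,"wx":0,"wy":0,"wz":0}]' - 20
python3 -m jog '[{"tx":0,"ty":0,"tz":0.001,"wx":0,"wy":0,"wz":0},{"tx":0,"ty":0,"tz":0.001,"wx":0,"wy":0,"wz":0},{"tx":0,"ty":0,"tz":0.001,"wx":0,"wy":0,"wz":0}]' - 20
```

```text
time: 6.75
position: [0.5, 0.2452, 0.0192]
eef_rot: [-0.0, 0.625, 0.781, -0.0]
ft_force: [0.7, 1.0, -0.8]
finger_gap: 0.0415
time: 7.0
position: [0.5001, 0.2453, 0.0183]
eef_rot: [0.0, 0.625, 0.781, 0.0]
ft_force: [0.8, 0.2, -0.6]
finger_gap: 0.0419
```

```bash
python3 -m jog '[{"tx":0,"ty":0,"tz":0.001,"wx":0,"wy":0,"wz":0},{"tx":0,"ty":0,"tz":0.001,"wx":0,"wy":0,"wz":0},{"tx":0,"ty":0,"tz":0.001,"wx":0,"wy":0,"wz":0}]' - 20

```

```text
time: 7.25
position: [0.5002, 0.2456, 0.0181]
eef_rot: [-0.0, 0.625, 0.781, 0.0]
ft_force: [-2.5, -0.6, 10.0]
finger_gap: 0.0414
```

That's table contact (10 N upward). I'll relieve it slightly, open, back straight up and look.

```bash
python3 -m jog '[{"tx":0,"ty":0,"tz":-0.0005,"wx":0,"wy":0,"wz":0},{"tx":0,"ty":0,"tz":-0.0005,"wx":0,"wy":0,"wz":0}]' - 20
python3 -m jog '[{"tx":0,"ty":0,"tz":-0.0005,"wx":0,"wy":0,"wz":0},{"tx":0,"ty":0,"tz":-0.0005,"wx":0,"wy":0,"wz":0},{"tx":0,"ty":0,"tz":-0.0005,"wx":0,"wy":0,"wz":0},{"tx":0,"ty":0,"tz":-0.0005,"wx":0,"wy":0,"wz":0},{"tx":0,"ty":0,"tz":-0.0005,"wx":0,"wy":0,"wz":0},{"tx":0,"ty":0,"tz":-0.0005,"wx":0,"wy":0,"wz":0}]' 0.95 20
python3 -m jog '[{"tx":0,"ty":0,"tz":-0.01,"wx":0,"wy":0,"wz":0},{"tx":0,"ty":0,"tz":-0.03,"wx":0,"wy":0,"wz":0},{"tx":0,"ty":0,"tz":-0.06,"wx":0,"wy":0,"wz":0},{"tx":0,"ty":0,"tz":-0.09,"wx":0,"wy":0,"wz":0},{"tx":0,"ty":0,"tz":-0.12,"wx":0,"wy":0,"wz":0},{"tx":0,"ty":0,"tz":-0.13,"wx":0,"wy":0,"wz":0},{"tx":0,"ty":0,"tz":-0.13,"wx":0,"wy":0,"wz":0}]' 0.95 20
python3 - <<'E'
from h import *
s=get_state();c=capture("wrist"); cv2.imwrite("pics/wrist4.png",c["img"][:,:,::-1])
m=cv2.inRange(cv2.cvtColor(c["img"],cv2.COLOR_RGB2HSV),(105,120,40),(125,255,255))
P=cloud(c,s)
k,l,st,ce=cv2.connectedComponentsWithStats(m)
for i in range(1,k):
    if st[i,4]>80: print(st[i],ce[i],np.nanmedian(P[l==i],0))
c=capture("side");cv2.imwrite("pics/side4.png",cv2.resize(c["img"][110:380,220:480,::-1],None,fx=2,fy=2))
c=capture("top");P=cloud(c).reshape(-1,3)
sel=(P[:,0]>.42)&(P[:,0]<.60)&(P[:,1]>-.2)&(P[:,1]<.11)&(P[:,2]>.006)&(P[:,2]<.09);pl=P[sel]
g=np.zeros((400,400),np.uint8); ij=((pl[:,:2]-[.38,-.2])*1000).astype(int); g[ij[:,0],ij[:,1]]=255
g=cv2.morphologyEx(g,cv2.MORPH_CLOSE,np.ones((7,7)))
k,l,st,ce=cv2.connectedComponentsWithStats(g); i=1+st[1:,4].argmax()
r=cv2.minAreaRect(np.argwhere(l==i).astype(np.float32));o=np.array(r[0])/1000+[.38,-.2];print("stand",o,r[1],r[2])
a=np.radians(12.6);ex=np.array([np.cos(a),np.sin(a)]);ey=np.array([-np.sin(a),np.cos(a)])
hi=pl[(pl[:,2]>.062)];L=(hi[:,:2]-o)@np.c_[ex,ey]
q=L[L[:,1]>.02];print("cap local y",np.percentile(q[:,1],[0,3,97,100]),"x",q[:,0].min(),q[:,0].max(), "n",len(q))
q=P[(P[:,2]>.062)&(P[:,2]<.085)&(P[:,1]>.0)&(P[:,1]<.11)&(P[:,0]<.56)]
yy=q[:,1];b=[(y,np.median(q[abs(yy-y)<.006][:,0]).round(4)) for y in (.03,.045,.06,.075) if (abs(yy-y)<.006).any()];print(b)
E
```

```text
time: 7.42
position: [0.5002, 0.2454, 0.0182]
eef_rot: [-0.0, 0.625, 0.781, 0.0]
ft_force: [-1.3, 1.1, 5.5]
finger_gap: 0.0422
time: 7.92
position: [0.5, 0.2451, 0.0181]
eef_rot: [-0.0, 0.625, 0.781, -0.0]
ft_force: [-0.9, -0.3, -0.4]
finger_gap: 0.0782
time: 8.5
position: [0.5019, 0.2461, 0.1516]
eef_rot: [0.001, 0.625, 0.781, 0.003]
ft_force: [0.1, 0.6, -0.8]
finger_gap: 0.0834
[ 299  177   41   42 1343] [319.31198809 197.96053611] [0.49968848 0.24429633 0.0656667 ]
[ 446  229   70   63 3102] [479.59090909 257.96453901] [0.63990615 0.23081517 0.09448941]
stand [ 0.52133987 -0.03780618] (90.5434341430664, 293.591552734375) 12.994616508483887
cap local y [0.05910021 0.06081546 0.11697808 0.11879471] x -0.02101132625554118 0.019885816924040043 n 452
[(0.03, np.float64(0.5058)), (0.045, np.float64(0.5012)), (0.06, np.float64(0.4988)), (0.075, np.float64(0.5009))]
```

View pics/wrist4.png

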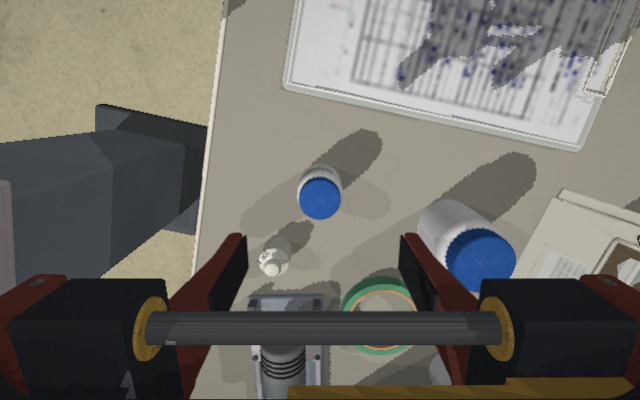

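View pics/side4.png

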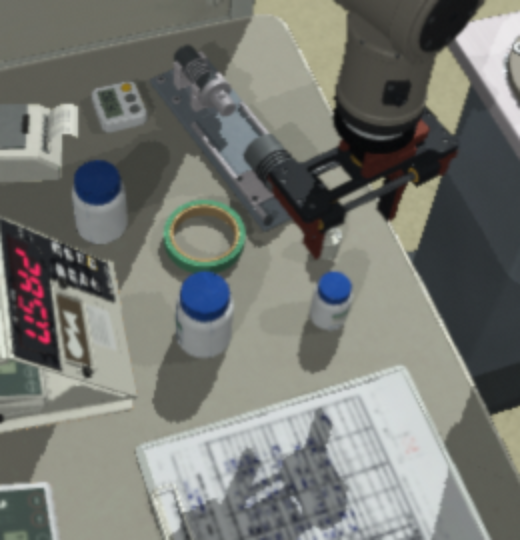

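The bottle stands upright at (319,198) in the wrist view, with its top at z = 66 mm, so its underside is on the table at about (0.500, 0.245). The cap measures local y 59–119 mm (60 mm long, as given), so it is drawn back about 0.101. The grip point is near (0.502, 0.050). Moving above it now.

```bash
python3 d.py 0.502 0.0502 0.14 12.7
```

```text
t 8.65 pos [0.4991 0.2449 0.1471] gap 0.0834 F [ 0.2  0.2 -0.5] tool shift [-0.1907 -0.0398  0.0073] turn [-0.1   0.03 -0.05]
```

```bash
python3 -m jog '[{"tx":-0.03,"ty":-0.006,"tz":0,"wx":0,"wy":0,"wz":0},{"tx":-0.07,"ty":-0.014,"tz":0,"wx":0,"wy":0,"wz":0},{"tx":-0.11,"ty":-0.022,"tz":0,"wx":0,"wy":0,"wz":0},{"tx":-0.15,"ty":-0.03,"tz":0,"wx":0,"wy":0,"wz":0},{"tx":-0.18,"ty":-0.037,"tz":0.007,"wx":0,"wy":0,"wz":0},{"tx":-0.19,"ty":-0.04,"tz":0.007,"wx":0,"wy":0,"wz":0},{"tx":-0.19,"ty":-0.04,"tz":0.007,"wx":0,"wy":0,"wz":0},{"tx":-0.19,"ty":-0.04,"tz":0.007,"wx":0,"wy":0,"wz":0},{"tx":-0.19,"ty":-0.04,"tz":0.007,"wx":0,"wy":0,"wz":0}]' 1 20
python3 - <<'E'
from h import *
s=get_state();c=capture("wrist"); cv2.imwrite("pics/wrist5.png",c["img"][:,:,::-1])
P=cloud(c,s).reshape(-1,3)
o=np.array([.522,-.0385]);a=np.radians(12.7);ex=np.array([np.cos(a),np.sin(a)]);ey=np.array([-np.sin(a),np.cos(a)])
L=np.c_[(P[:,:2]-o)@np.c_[ex,ey],P[:,2]]
q=L[(L[:,2]>.05)&(L[:,2]<.08)&(abs(L[:,0])<.04)&(L[:,1]>.03)&(L[:,1]<.14)]
print(len(q),"cap y",np.percentile(q[:,1],[1,99]),"x",np.percentile(q[:,0],[1,50,99]),"z",np.percentile(q[:,2],99))
for y in (.065,.075,.085,.095,.105,.115):
    w=q[abs(q[:,1]-y)<.005]
    if len(w): print(y,len(w),w[:,0].min().round(4),w[:,0].max().round(4))
g=(s["position"][:2]-o);print("tcp local",g@ex,g@ey)
E
python3 d.py 0.502 0.0502 0.032 12.7
```

```text
time: 9.4
position: [0.5024, 0.053, 0.1406]
eef_rot: [-0.0, 0.624, 0.781, -0.0]
ft_force: [0.3, 0.7, -0.3]
finger_gap: 0.088
3735 cap y [0.05973418 0.11873683] x [-0.02385794 -0.00051138  0.02194699] z 0.07294231640699389
0.065 549 -0.0235 0.022
0.075 563 -0.0242 0.0231
0.085 573 -0.0248 0.0228
0.095 620 -0.0246 0.0225
0.105 625 -0.0243 0.0232
0.115 757 -0.0241 0.022
tcp local 0.0009893782397197757 0.09359541675312427
t 9.45 pos [0.5025 0.0532 0.1408] gap 0.0876 F [-0.3  0.2 -0.2] tool shift [-0.0029 -0.0011  0.1088] turn [-0.03 -0.02  0.11]
```

View pics/wrist5.png

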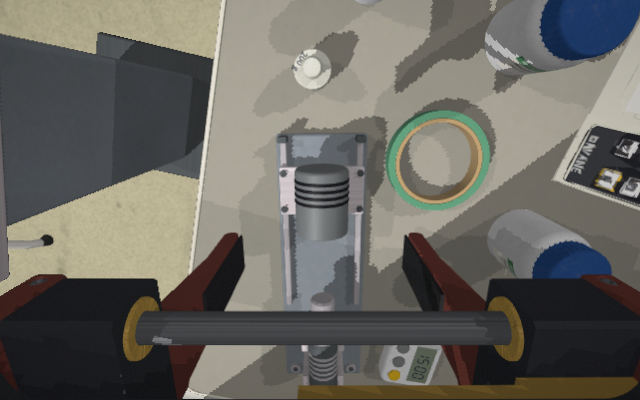

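The wrist view shows the cap at (322,205), square to the jaws, with its measured edges matching 48 × 60 mm. The tape and weight are clear of the fingers. Descending to grip.

```bash
python3 -m jog '[{"tx":-0.003,"ty":-0.0015,"tz":0.03,"wx":0,"wy":0,"wz":0},{"tx":-0.003,"ty":-0.0015,"tz":0.06,"wx":0,"wy":0,"wz":0},{"tx":-0.003,"ty":-0.0015,"tz":0.085,"wx":0,"wy":0,"wz":0},{"tx":-0.003,"ty":-0.0015,"tz":0.1,"wx":0,"wy":0,"wz":0},{"tx":-0.003,"ty":-0.0015,"tz":0.109,"wx":0,"wy":0,"wz":0},{"tx":-0.003,"ty":-0.0015,"tz":0.109,"wx":0,"wy":0,"wz":0},{"tx":-0.003,"ty":-0.0015,"tz":0.109,"wx":0,"wy":0,"wz":0}]' 1 40
python3 -m jog '[{"tx":0,"ty":0,"tz":0,"wx":0,"wy":0,"wz":0},{"tx":0,"ty":0,"tz":0,"wx":0,"wy":0,"wz":0},{"tx":0,"ty":0,"tz":0,"wx":0,"wy":0,"wz":0},{"tx":0,"ty":0,"tz":0,"wx":0,"wy":0,"wz":0},{"tx":0,"ty":0,"tz":0,"wx":0,"wy":0,"wz":0},{"tx":0,"ty":0,"tz":0,"wx":0,"wy":0,"wz":0},{"tx":0,"ty":0,"tz":0,"wx":0,"wy":0,"wz":0},{"tx":0,"ty":0,"tz":0,"wx":0,"wy":0,"wz":0}]' 0.3 40
```

```text
time: 10.03
position: [0.502, 0.0487, 0.0324]
eef_rot: [-0.0, 0.625, 0.781, -0.0]
ft_force: [0.2, -0.9, 0.5]
finger_gap: 0.0879
time: 10.7
position: [0.5021, 0.0479, 0.0323]
eef_rot: [0.0, 0.625, 0.781, 0.0]
ft_force: [1.8, -0.2, -2.7]
finger_gap: 0.0436
```

```bash
python3 -m jog '[{"tx":-0.008,"ty":0,"tz":0,"wx":0,"wy":0,"wz":0},{"tx":-0.018,"ty":0,"tz":0,"wx":0,"wy":0,"wz":0},{"tx":-0.03,"ty":0,"tz":0,"wx":0,"wy":0,"wz":0},{"tx":-0.042,"ty":0,"tz":0,"wx":0,"wy":0,"wz":0},{"tx":-0.054,"ty":0,"tz":0,"wx":0,"wy":0,"wz":0},{"tx":-0.066,"ty":0,"tz":0,"wx":0,"wy":0,"wz":0},{"tx":-0.076,"ty":0,"tz":0,"wx":0,"wy":0,"wz":0},{"tx":-0.08,"ty":0,"tz":0,"wx":0,"wy":0,"wz":0},{"tx":-0.08,"ty":0,"tz":0,"wx":0,"wy":0,"wz":0}]' - 40
python3 -m jog '[{"tx":-0.004,"ty":0,"tz":0,"wx":0,"wy":0,"wz":0},{"tx":-0.008,"ty":0,"tz":0,"wx":0,"wy":0,"wz":0},{"tx":-0.012,"ty":0,"tz":0,"wx":0,"wy":0,"wz":0},{"tx":-0.016,"ty":0,"tz":0,"wx":0,"wy":0,"wz":0},{"tx":-0.018,"ty":0,"tz":0,"wx":0,"wy":0,"wz":0},{"tx":-0.018,"ty":0,"tz":0,"wx":0,"wy":0,"wz":0}]' - 50
python3 d.py 0.5241 -0.0483 0.032 12.7
```

```text
time: 11.45
position: [0.5209, -0.0332, 0.0327]
eef_rot: [0.002, 0.626, 0.78, 0.0]
ft_force: [5.7, -0.1, -3.0]
finger_gap: 0.0426
time: 11.95
position: [0.5238, -0.0456, 0.0327]
eef_rot: [-0.001, 0.625, 0.781, 0.001]
ft_force: [3.2, 7.9, 1.7]
finger_gap: 0.0424
t 11.95 pos [ 0.5238 -0.0456  0.0327] gap 0.0424 F [3.2 7.9 1.7] tool shift [-0.0027 -0.0003  0.0006] turn [ 0.06 -0.19  0.  ]
```

```bash
python3 -m jog '[{"tx":-0.002,"ty":0,"tz":0,"wx":0,"wy":0,"wz":0},{"tx":-0.004,"ty":0,"tz":0,"wx":0,"wy":0,"wz":0},{"tx":-0.006,"ty":0,"tz":0,"wx":0,"wy":0,"wz":0},{"tx":-0.006,"ty":0,"tz":0,"wx":0,"wy":0,"wz":0}]' - 50
python3 d.py 0.5241 -0.0483 0.032 12.7
```

```text
time: 12.28
position: [0.5249, -0.0508, 0.0326]
eef_rot: [-0.001, 0.624, 0.781, 0.002]
ft_force: [1.9, 9.1, 1.6]
finger_gap: 0.0426
t 12.2833 pos [ 0.5249 -0.0508  0.0326] gap 0.0426 F [1.9 9.1 1.6] tool shift [ 0.0026 -0.0003  0.0006] turn [ 0.04 -0.24  0.02]
```

```bash
python3 -m jog '[{"tx":-0.002,"ty":0,"tz":0,"wx":0,"wy":0,"wz":0},{"tx":-0.003,"ty":0,"tz":0,"wx":0,"wy":0,"wz":0},{"tx":-0.003,"ty":0,"tz":0,"wx":0,"wy":0,"wz":0}]' - 50
python3 -m jog '[{"tx":-0.002,"ty":0,"tz":0,"wx":0,"wy":0,"wz":0},{"tx":-0.003,"ty":0,"tz":0,"wx":0,"wy":0,"wz":0},{"tx":-0.003,"ty":0,"tz":0,"wx":0,"wy":0,"wz":0}]' - 50
python3 - <<'E'
from h import *
c=capture("side");cv2.imwrite("pics/side6.png",cv2.resize(c["img"][110:240,270:400,::-1],None,fx=4,fy=4,interpolation=cv2.INTER_CUBIC))
c=capture("top");cv2.imwrite("pics/top6.png",cv2.resize(c["img"][180:270,290:440,::-1],None,fx=5,fy=5,interpolation=cv2.INTER_CUBIC))
E
```

```text
time: 12.53
position: [0.5249, -0.0509, 0.0325]
eef_rot: [-0.003, 0.624, 0.782, 0.002]
ft_force: [0.4, 16.2, 7.0]
finger_gap: 0.0428
time: 12.78
position: [0.5251, -0.0512, 0.0326]
eef_rot: [-0.005, 0.623, 0.783, 0.003]
ft_force: [-1.1, 22.6, 11.0]
finger_gap: 0.0419
```

View pics/side6.png

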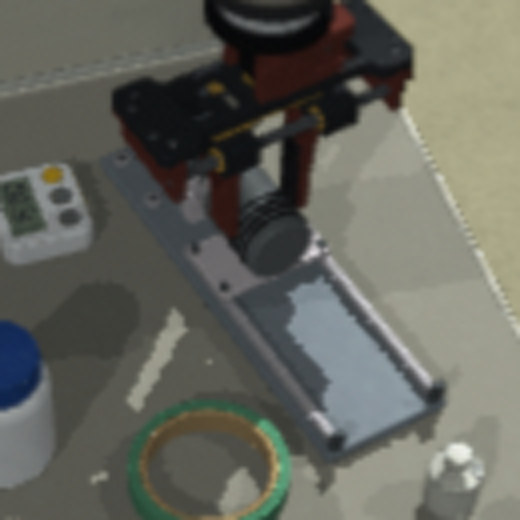

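View pics/top6.png

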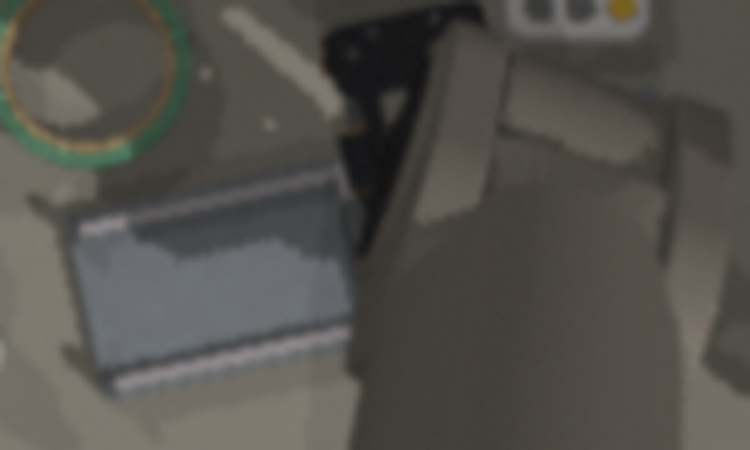

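The hand stopped after about 101 mm of travel, as measured, while the force climbed from 9 to 22 N. That fits the rim hard against the collar. I'll relieve the push, release and check.

```bash
python3 -m jog '[{"tx":0.003,"ty":0,"tz":0,"wx":0,"wy":0,"wz":0},{"tx":0.004,"ty":0,"tz":0,"wx":0,"wy":0,"wz":0},{"tx":0.004,"ty":0,"tz":0,"wx":0,"wy":0,"wz":0}]' - 50
python3 -m jog '[{"tx":0,"ty":0,"tz":0,"wx":0,"wy":0,"wz":0},{"tx":0,"ty":0,"tz":0,"wx":0,"wy":0,"wz":0},{"tx":0,"ty":0,"tz":0,"wx":0,"wy":0,"wz":0},{"tx":0,"ty":0,"tz":0,"wx":0,"wy":0,"wz":0},{"tx":0,"ty":0,"tz":0,"wx":0,"wy":0,"wz":0},{"tx":0,"ty":0,"tz":0,"wx":0,"wy":0,"wz":0}]' 1 50
python3 -m jog '[{"tx":0,"ty":0,"tz":-0.02,"wx":0,"wy":0,"wz":0},{"tx":0,"ty":0,"tz":-0.05,"wx":0,"wy":0,"wz":0},{"tx":0,"ty":0,"tz":-0.08,"wx":0,"wy":0,"wz":0},{"tx":0,"ty":0,"tz":-0.11,"wx":0,"wy":0,"wz":0},{"tx":0.03,"ty":0,"tz":-0.12,"wx":0,"wy":0,"wz":0},{"tx":0.06,"ty":0,"tz":-0.12,"wx":0,"wy":0,"wz":0},{"tx":0.06,"ty":0,"tz":-0.12,"wx":0,"wy":0,"wz":0},{"tx":0.06,"ty":0,"tz":-0.12,"wx":0,"wy":0,"wz":0}]' 1 50
```

```text
time: 13.13
position: [0.5252, -0.0514, 0.0331]
eef_rot: [-0.002, 0.624, 0.782, 0.002]
ft_force: [0.6, 12.8, 11.0]
finger_gap: 0.0413
time: 13.63
position: [0.5244, -0.0563, 0.032]
eef_rot: [-0.0, 0.625, 0.78, -0.0]
ft_force: [-0.5, 0.3, 0.1]
finger_gap: 0.0779
time: 14.3
position: [0.5114, 0.0045, 0.1522]
eef_rot: [-0.0, 0.624, 0.782, 0.0]
ft_force: [0.1, -0.4, 0.2]
finger_gap: 0.0882
```

```bash
python3 - <<'E'
from h import *
o=np.array([.522,-.0385]);a=np.radians(12.7);ex=np.array([np.cos(a),np.sin(a)]);ey=np.array([-np.sin(a),np.cos(a)])
for n in ("wrist","side"):
    s=get_state();c=capture(n); P=cloud(c,s); 
    cv2.imwrite(f"pics/{n}7.png",c["img"][:,:,::-1] if n=="wrist" else cv2.resize(c["img"][110:300,270:460,::-1],None,fx=3,fy=3,interpolation=cv2.INTER_CUBIC))
    P=P.reshape(-1,3);L=np.c_[(P[:,:2]-o)@np.c_[ex,ey],P[:,2]]
    q=L[(L[:,2]>.055)&(L[:,2]<.08)&(abs(L[:,0])<.03)&(L[:,1]>-.07)&(L[:,1]<.14)]
    print(n,"y span of tall part",np.percentile(q[:,1],[1,50,99]))
    for y in np.arange(-.062,.03,.004):
        w=q[abs(q[:,1]-y)<.002]; 
        if len(w)>3: print(round(y,3),len(w),np.percentile(w[:,2],95).round(4),end=' | ')
    q=P[(abs(P[:,0]-.5)<.03)&(abs(P[:,1]-.245)<.03)]; print("\nbottle top z",np.nanpercentile(q[:,2],98))
E
```

```text
wrist y span of tall part [-0.06862104 -0.01494022  0.01784039]
-0.062 91 0.0639 | -0.058 83 0.0636 | -0.054 4 0.0693 | -0.05 129 0.07 | -0.046 157 0.0702 | -0.042 91 0.072 | -0.038 174 0.0721 | -0.034 171 0.0723 | -0.03 166 0.0723 | -0.026 171 0.0726 | -0.022 189 0.0722 | -0.018 177 0.0723 | -0.014 167 0.0721 | -0.01 202 0.0725 | -0.006 173 0.0726 | -0.002 188 0.0721 | 0.002 206 0.0727 | 0.006 183 0.0726 | 0.01 206 0.0724 | 0.014 213 0.0723 | 0.018 294 0.0709 | 
bottle top z nan
side y span of tall part [-0.06899179 -0.01215785  0.02002658]
-0.062 9 0.0642 | -0.058 11 0.0636 | -0.054 5 0.0645 | -0.05 11 0.0715 | -0.046 11 0.0703 | -0.042 6 0.0693 | -0.038 19 0.0724 | -0.034 18 0.0727 | -0.03 21 0.072 | -0.026 13 0.0739 | -0.022 23 0.0728 | -0.018 21 0.0731 | -0.014 20 0.0722 | -0.01 20 0.0725 | -0.006 21 0.0715 | -0.002 19 0.0716 | 0.002 26 0.0724 | 0.006 13 0.0732 | 0.01 25 0.0742 | 0.014 27 0.0709 | 0.018 46 0.0728 | 0.022 5 0.0713 | 
bottle top z 0.06678652894187116
  return np.nanmean(a, axis, out=out, keepdims=keepdims)
```

View pics/wrist7.png

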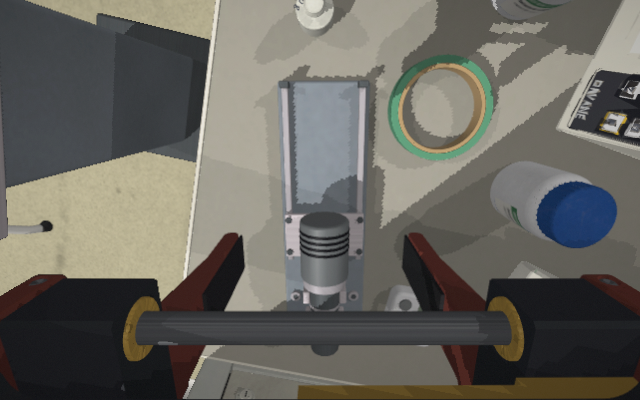

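View pics/side7.png

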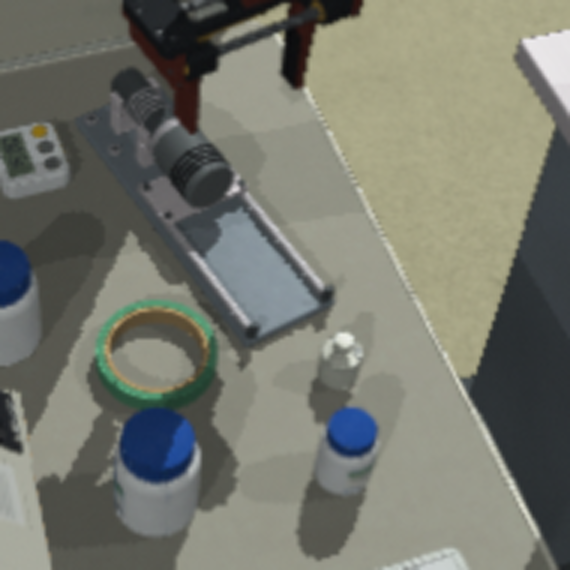

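```bash
python3 - <<'E'
from h import *
o=np.array([.522,-.0385]);a=np.radians(12.7);ex=np.array([np.cos(a),np.sin(a)]);ey=np.array([-np.sin(a),np.cos(a)])
s=get_state();c=capture("wrist"); P=cloud(c,s).reshape(-1,3);L=np.c_[(P[:,:2]-o)@np.c_[ex,ey],P[:,2]]
for y in np.arange(-.052,-.032,.001):
    w=L[(abs(L[:,1]-y)<.0005)&(abs(L[:,0])<.008)]
    print(round(y,4),len(w),(np.round([w[:,2].min(),np.median(w[:,2]),w[:,2].max()],4) if len(w) else ''))
w=L[(abs(L[:,0])<.012)&(L[:,2]>.04)&(L[:,2]<.08)]; print("end",w[w[:,1]<.06][:,1].max())
cv2.imwrite("pics/wrist8.png",cv2.resize(c["img"][190:315,260:390,::-1],None,fx=4.5,fy=4.5,interpolation=cv2.INTER_CUBIC))
E
```

```text
-0.052 5 [0.0679 0.0684 0.0688]
-0.051 17 [0.0682 0.0692 0.07  ]
-0.05 14 [0.0677 0.069  0.0703]
-0.049 13 [0.0674 0.069  0.0701]
-0.048 15 [0.068  0.0694 0.0706]
-0.047 17 [0.0679 0.0693 0.0706]
-0.046 20 [0.0682 0.0693 0.0709]
-0.045 11 [0.0679 0.0691 0.0696]
-0.044 16 [0.068  0.0692 0.0713]
-0.043 6 [0.0697 0.0699 0.0706]
-0.042 4 [0.0695 0.0703 0.0706]
-0.041 17 [0.0702 0.0717 0.0726]
-0.04 18 [0.0696 0.0714 0.0734]
-0.039 14 [0.0703 0.0716 0.0728]
-0.038 18 [0.0702 0.0717 0.0723]
-0.037 15 [0.0702 0.0714 0.0721]
-0.036 16 [0.0704 0.0714 0.0723]
-0.035 17 [0.0701 0.0712 0.0727]
-0.034 15 [0.0701 0.0714 0.0723]
-0.033 15 [0.0702 0.0713 0.0723]
end 0.01830886595737476
```

View pics/wrist8.png

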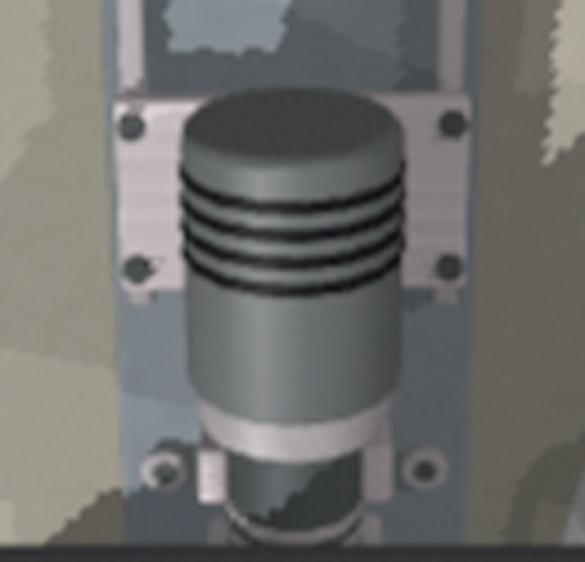

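The crop shows the cap rim sitting on the collar at about (295,420) with no gap. The outer end measures local y = 18.3 mm, against 18 mm for fully home. Handing in.

```bash
python3 -c "
from plant import *
print(get_state()['time']); print(job_done())"
```

```text
14.45
the job is handed in; nothing more can be done
None
```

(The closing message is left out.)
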